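# Snap the signal box cover shut

## Task

Close the cover of the grey signal box: go round its rim and press down every blue section that still stands up until all six have clicked shut, flush with the white panel. Press firmly but do not crush the box, do not lift it or shove it out of its place, leave the nut, brake pad and screwdriver alone, and finish clear of everything.

Things in the scene. Friction and masses are not known exactly. Their poses are not given: they have to be found in the camera images.
- box: Signal box, loose, about 0.95 kg: grey body 180 x 130 mm (x, y) on a black 190 x 140 mm foot flange, cover top 50 mm above the bench. Origin: centre of the underside, z up. Capped connectors on its -x side reach 114 mm from the centre, 12 to 34 mm high. White middle panel (112 x 62 mm) and corner blocks (31 mm square) are fixed, tops at 50 mm; between them six blue rim sections, orange seal under them.
- section1 (a joint): Blue rim flap on the middle of the short +x side: 64 mm along the rim, 32 mm from inner hinge to free outer edge, 4 mm thick. Rad: 0 = clicked shut, flush with the white panel, on a hard stop; 0.30 = standing up, outer edge 9 mm high. Pressing it down at the press point takes about 6 N; below about 0.12 it snaps to 0, let go above that it springs back up.
- section1_press (a point): Where to press section 1: on its top face, middle of its length, 23 mm outward from its hinge; moves with the section (50 mm above the bench when shut, about 57 mm standing up; shutting shifts it 1 to 2 mm outward). z: the section's upward normal, x: outward, away from the hinge.
- section2 (a joint): Blue rim flap on the +y long side, its +x half: 54 mm along the rim, 32 mm from inner hinge to free outer edge, 4 mm thick. Rad: 0 = clicked shut, flush with the white panel, on a hard stop; 0.30 = standing up, outer edge 9 mm high. Pressing it down at the press point takes about 6 N; below about 0.12 it snaps to 0, let go above that it springs back up.
- section2_press (a point): Where to press section 2: on its top face, middle of its length, 23 mm outward from its hinge; moves with the section (50 mm above the bench when shut, about 57 mm standing up; shutting shifts it 1 to 2 mm outward). z: the section's upward normal, x: outward, away from the hinge.
- section3 (a joint): Blue rim flap on the +y long side, its -x half: 54 mm along the rim, 32 mm from inner hinge to free outer edge, 4 mm thick. Rad: 0 = clicked shut, flush with the white panel, on a hard stop; 0.30 = standing up, outer edge 9 mm high. Pressing it down at the press point takes about 6 N; below about 0.12 it snaps to 0, let go above that it springs back up.
- section3_press (a point): Where to press section 3: on its top face, middle of its length, 23 mm outward from its hinge; moves with the section (50 mm above the bench when shut, about 57 mm standing up; shutting shifts it 1 to 2 mm outward). z: the section's upward normal, x: outward, away from the hinge.
- section4 (a joint): Blue rim flap on the middle of the short -x side: 64 mm along the rim, 32 mm from inner hinge to free outer edge, 4 mm thick. Rad: 0 = clicked shut, flush with the white panel, on a hard stop; 0.30 = standing up, outer edge 9 mm high. Pressing it down at the press point takes about 6 N; below about 0.12 it snaps to 0, let go above that it springs back up.
- section4_press (a point): Where to press section 4: on its top face, middle of its length, 23 mm outward from its hinge; moves with the section (50 mm above the bench when shut, about 57 mm standing up; shutting shifts it 1 to 2 mm outward). z: the section's upward normal, x: outward, away from the hinge.
- section5 (a joint): Blue rim flap on the -y long side, its -x half: 54 mm along the rim, 32 mm from inner hinge to free outer edge, 4 mm thick. Rad: 0 = clicked shut, flush with the white panel, on a hard stop; 0.30 = standing up, outer edge 9 mm high. Pressing it down at the press point takes about 6 N; below about 0.12 it snaps to 0, let go above that it springs back up.
- section5_press (a point): Where to press section 5: on its top face, middle of its length, 23 mm outward from its hinge; moves with the section (50 mm above the bench when shut, about 57 mm standing up; shutting shifts it 1 to 2 mm outward). z: the section's upward normal, x: outward, away from the hinge.
- section6 (a joint): Blue rim flap on the -y long side, its +x half: 54 mm along the rim, 32 mm from inner hinge to free outer edge, 4 mm thick. Rad: 0 = clicked shut, flush with the white panel, on a hard stop; 0.30 = standing up, outer edge 9 mm high. Pressing it down at the press point takes about 6 N; below about 0.12 it snaps to 0, let go above that it springs back up.
- section6_press (a point): Where to press section 6: on its top face, middle of its length, 23 mm outward from its hinge; moves with the section (50 mm above the bench when shut, about 57 mm standing up; shutting shifts it 1 to 2 mm outward). z: the section's upward normal, x: outward, away from the hinge.
- nut: Bystander: knurled steel clamp nut, 40 mm diameter, 36 mm high, upright, 0.18 kg; origin centre of its underside.
- pad: Bystander: brake pad lying flat, 95 x 45 x 16 mm, green back plate under black lining, 0.25 kg; origin centre of its underside, x along its length.
- screwdriver: Bystander: screwdriver about 190 mm long lying along its x, handle to -x, under 35 mm high; origin at its underside.

How it is judged:
By the outcome, as a careful person would: the job done as asked, in the order asked, and still so for the second after the job is handed in, with the robot touching nothing.
It also fails if it takes over 51 s, if anything falls off the work surface, if the arm or the gripper's body presses on something with over 40 N, if the wrist force passes 120 N, or if a joint passes its speed limit or range.

## Robot

A 6-joint arm with a two-finger parallel gripper is mounted at the origin on the work surface. World frame = base frame: x ahead of the robot, y to its left, z up, the work surface at z = 0. Lengths are in mm, angles in rad, forces in N, time in s.
With the tool pointing down it reaches from about 325 to 1000 mm from the base axis. Payload 5.1 kg.
Tool frame: the origin (TCP) lies midway between the tips of the shut fingers; the grasp point (between the pads) lies 19 mm behind it (env.grip_point_offset is the distance from the TCP to the grasp point, in mm); y points along the fingers, z is the direction in which the jaws open and shut, and the axes are right-handed (so a half turn about y gives the same grasp; the last joint's range is limited). The gripper opens to 85 mm and grips with 20 to 120 N. Pads are 22 mm wide; open, the fingers measure 114 mm over their backs; the gripper's body (76 mm by 85 mm) begins 54 mm behind the grasp point. The pads swing forward as they close: fully open they stand 13 mm farther back than shut.
Start: joints at [1.028, 0.124, 1.65, -0, 1.367, -0.083], TCP at [288.468, 582.47, 231.322] pointing down, gripper open.
Joint ranges: [-2.61, 2.61], [-1.02, 2.33], [0.03, 2.71], [-1.35, 4.49], [0.32, 2.68], [-2.91, 2.91]. Speed limits (rad/s): [2.57, 2.57, 3.14, 3.14, 3.14, 3.14].

## Interface

Orientations are given as a unit quaternion [w, x, y, z].
In Python, from cell import env gives the robot as it stands.
- The arm moves only by the tool send_rows, never from a script. Its arguments are lists of equal length, an entry for each row: "xyz": the shift along the tool's x, y, z in m, a list of three; "twist": the turn about the tool's y in rad. A call has exactly 8 rows; each row is the pose to reach, as a shift and turn from the pose commanded when the call began, along the tool's axes at that moment; what a row does not reach only later rows make up. A row lasts 1/12 s, in which the tool goes at most 41.7 mm and 7.16 degrees, less where a joint would pass 70% of its speed; a pose out of reach is approached as far as the arm can. A call with a gripper value outside its range is refused whole. "jaw" is the finger opening in m, from 0 to 0.0854, set as the call begins (left out, the last holds). The fingers move at their own pace and stop on an object; "force" is the grip in N (left out, the last holds). Time passes only in rows, so rows that repeat a pose let the fingers close, or fill a call up. It gives the time, the measured TCP pose, the force and the opening at its end, in the units of the state.
- env.read_state(): the state, without advancing time (a new reading comes with each control period).
- env.capture(name): name is "side" or "top"; returns the picture (400x640x3 uint8, red, green, blue); there is no depth.
- env.camera_model(name): a dict with "fovy" (degrees; the focal length in pixels is half the picture's height over the tangent of half this angle, whatever the lens; pixels are square), "cx", "cy" (the principal point, pixels), "R" (3x3) and "t" (3): a world point X has camera coordinates R X + t. Camera axes: x right, y down, z forward; pixel columns grow to the right and rows downward; lengths in mm; the calibration is good to about 2 mm. A picture is of the moment at which its call begins. camera_model takes no time and is no camera call.
- env.close_job(): hands the job in, once; it reports no verdict.
The state is a dict: "clock": time; "joint_positions": joint angles; "qd": joint speeds; "joint_efforts": joint torques, N m; "position": TCP position; "orientation": TCP orientation; "wrist_force": force on the tool from outside, world axes, zero at the start; "wrist_torque": the same for the moment, N m; "grip_width": opening from 0.0 (shut) to 1.0 (fully open).
Only numpy, scipy, OpenCV 4.12 (cv2) and the standard library are available. Lean on these libraries where they do the work, as an engineer would, in place of code of your own. Each camera call takes 0.05 s, during which the arm holds its last target.

## Working session

There is one attempt and no reset: what is moved stays moved. The work goes in short steps, Python scripts to look and compute and a tool call to move; the robot and the scene stay as the last step left them, time stands still between calls to the robot, and variables do not carry over. Pictures are saved under pics/ and viewed, and the job is handed in when it is done.

Besides the shell and the picture viewer there is one more tool, called after "Emit:" by a JSON object that holds its "api" and its "payload". send_rows: Moves the arm, as the interface text tells. Its arguments: {"type":"object","properties":{"xyz":{"type":"array","items":{"type":"array","items":{"type":"number"}}},"twist":{"type":"array","items":{"type":"number"}},"jaw":{"type":"number"},"force":{"type":"number"}},"required":["xyz","twist"]}

```bash
mkdir -p pics
python3 - <<'E'
from cell import env
import cv2,json
for n in("top","side"):
    im=env.capture(n); cv2.imwrite(f"pics/{n}0.png",im[:,:,::-1])
    print({k:(v if not hasattr(v,'tolist') else v.tolist()) for k,v in env.camera_model(n).items()})
print(env.read_state())
E
```

```text
{'fovy': 53.14914475060708, 'cx': 318.53588993008924, 'cy': 193.63596441304173, 'R': [[0.026204511299849395, -0.9995624380556685, 0.013720641958158046], [-0.9961737810121062, -0.027255476957059366, -0.0830357573572231], [0.08337338671051148, -0.011492232335412739, -0.9964521097294982]], 't': [29.495292911877623, 598.7949616504602, 791.4317299236734]}
{'fovy': 52.423785716347616, 'cx': 324.186654482542, 'cy': 196.3145178032646, 'R': [[-0.7522977795259698, -0.6588131879524336, -0.003637897778471432], [-0.5143315550671363, 0.5907472509062713, -0.6216757490918431], [0.41171726024362437, -0.465814200005361, -0.7832662565761718]], 't': [489.075920099148, 321.5266620469531, 579.6716667509193]}
{'clock': 0.1, 'joint_positions': array([ 1.02840037e+00,  1.24454195e-01,  1.65155446e+00,  4.64124639e-06,
        1.36750433e+00, -8.25926800e-02]), 'qd': array([-2.93673067e-03, -1.69679247e-03, -3.44954882e-03, -4.44531527e-05,
        5.46589727e-04, -7.77317614e-04]), 'joint_efforts': array([ 4.36076534e-04, -4.24933434e+01, -3.66652286e+01, -2.39017356e-05,
        3.96693169e-03,  2.59531085e-06]), 'position': array([288.18242491, 581.99961182, 230.15662057]), 'orientation': array([-0.68785601,  0.68914714, -0.16134724,  0.16092672]), 'wrist_force': array([-0.58317915, -0.37430754, -0.34703151]), 'wrist_torque': array([ 0.01412182, -0.03675881,  0.0095444 ]), 'grip_width': 1.002009560172213}
```

View pics/top0.png

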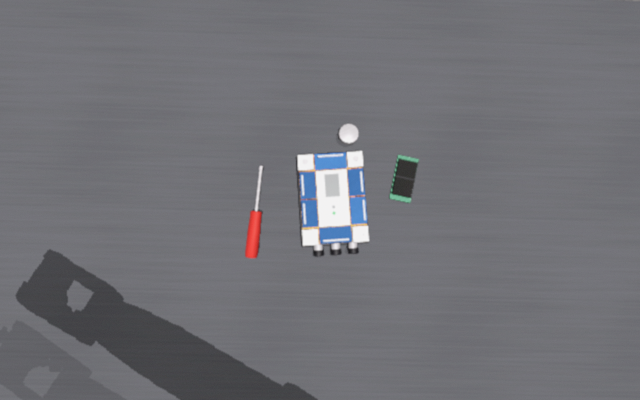

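View pics/side0.png

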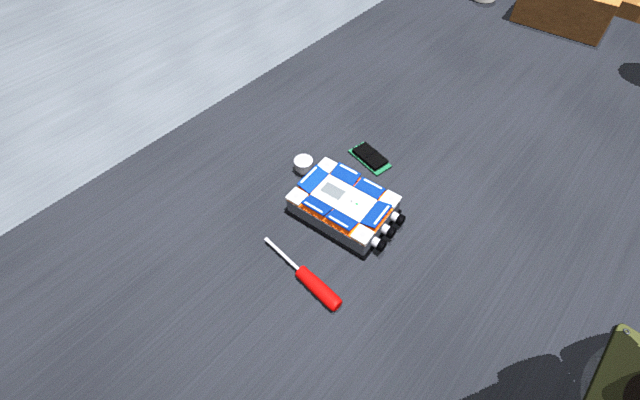

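```bash
cat > h.py <<'E'
import numpy as np,cv2
from cell import env
def ray(n,uv,z,sh=(400,640)):
    m=env.camera_model(n);R=np.array(m["R"]);t=np.array(m["t"]);f=200/np.tan(np.radians(m["fovy"]/2))
    uv=np.atleast_2d(uv).astype(float)
    d=np.c_[(uv[:,0]-m["cx"])/f,(uv[:,1]-m["cy"])/f,np.ones(len(uv))]@R
    c=-R.T@t
    return c+d*((z-c[2])/d[:,2])[:,None]
def proj(n,X):
    m=env.camera_model(n);f=200/np.tan(np.radians(m["fovy"]/2))
    c=np.atleast_2d(X)@np.array(m["R"]).T+np.array(m["t"]);return np.c_[f*c[:,0]/c[:,2]+m["cx"],f*c[:,1]/c[:,2]+m["cy"]]
E
python3 - <<'E'
from h import *
for n,(a,b,c,d) in(("top",(285,110,435,265)),("side",(270,140,420,260))):
    im=cv2.imread(f"pics/{n}0.png")
    cv2.imwrite(f"pics/{n}0z.png",cv2.resize(im[b:d,a:c],None,fx=5,fy=5,interpolation=cv2.INTER_CUBIC)[:600*2,:800]) if 0 else cv2.imwrite(f"pics/{n}0z.png",cv2.resize(im[b:d,a:c],None,fx=3.8,fy=3.8,interpolation=cv2.INTER_CUBIC))
    hsv=cv2.cvtColor(im,cv2.COLOR_BGR2HSV)
    m=((hsv[...,0]>100)&(hsv[...,0]<125)&(hsv[...,1]>150)&(hsv[...,2]>80)).astype(np.uint8)
    k,l,s,ce=cv2.connectedComponentsWithStats(m)
    for i in range(1,k):
        if s[i,4]>40: print(n,s[i],ce[i],ray(n,ce[i],52)[0].round(1))
    m=((hsv[...,1]<40)&(hsv[...,2]>170)).astype(np.uint8)
    k,l,s,ce=cv2.connectedComponentsWithStats(m,connectivity=4)
    for i in range(1,k):
        if 40<s[i,4]<5000: print(n,'white',s[i],ce[i],ray(n,ce[i],50)[0].round(1), cv2.minAreaRect(np.argwhere(l==i)[:,::-1].astype(np.float32)))
E
```

```text
top [316 155  30  14 199] [330.3919598  162.70351759] [657.8  23.9  52. ]
top [349 170  15  25 245] [354.17959184 182.13877551] [620.3 -24.1  52. ]
top [302 173  13  25 227] [309.16299559 184.94273128] [612.2  64.8  52. ]
top [351 198  13  25 209] [356.44976077 209.56937799] [566.1 -29.6  52. ]
top [304 201  13  25 241] [311.01659751 212.90871369] [557.1  59.6  52. ]
top [321 227  30  15 284] [335.09507042 232.86267606] [519.4  11.4  52. ]
top white [339 124  19  19 292] [348.36986301 133.17808219] [718.9 -10.8  50. ] ((348.0, 133.0), (18.0, 18.0), 90.0)
top white [346 151  18  16 262] [354.61832061 158.72519084] [667.5 -24.3  50. ] ((354.5, 158.5), (15.0, 17.0), 90.0)
top white [297 154  17  17 244] [305.09836066 161.93032787] [658.2  74.2  50. ] ((305.03692626953125, 161.90574645996094), (15.753219604492188, 15.300539016723633), 84.80557250976562)
top white [318 154  25   3  41] [330.7804878  155.09756098] [673.4  23.4  50. ] ((330.01177978515625, 155.15293884277344), (1.5339301824569702, 24.08270263671875), 85.60128784179688)
top white [255 166   8  45 123] [258.21138211 187.50406
[... 2757 characters left out ...]
 223   9  10  54] [384.85185185 227.55555556] [483.9  24.4  50. ] ((384.6153259277344, 227.57688903808594), (6.656403064727783, 8.043152809143066), 33.6900634765625)
side white [351 224  24  21 293] [362.29351536 233.89761092] [506.   61.7  50. ] ((362.17413330078125, 233.92137145996094), (18.867961883544922, 16.6419677734375), 32.0053825378418)
side white [371 236   9  10  57] [375.03508772 240.71929825] [480.5  58.3  50. ] ((375.2500305175781, 240.75003051757812), (7.0710673332214355, 7.77817440032959), 45.0)
side white [264 237  35  33 171] [281.10526316 252.61988304] [587.5 183.4  50. ] ((281.2579650878906, 252.72296142578125), (45.32695007324219, 3.7351832389831543), 42.954593658447266)
```

View pics/top0z.png

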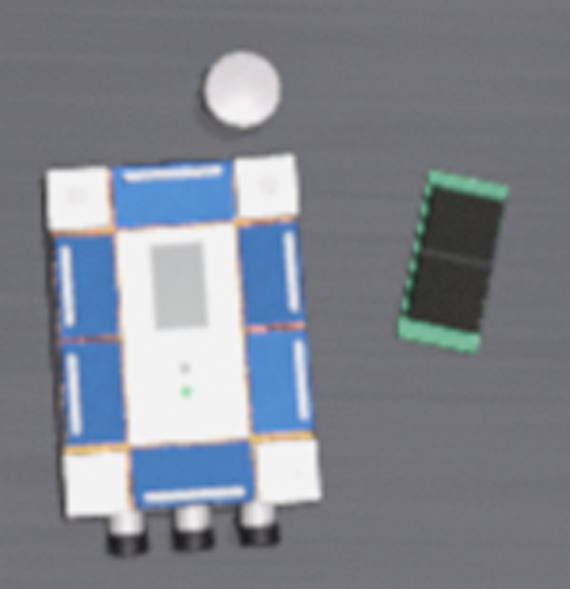

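View pics/side0z.png

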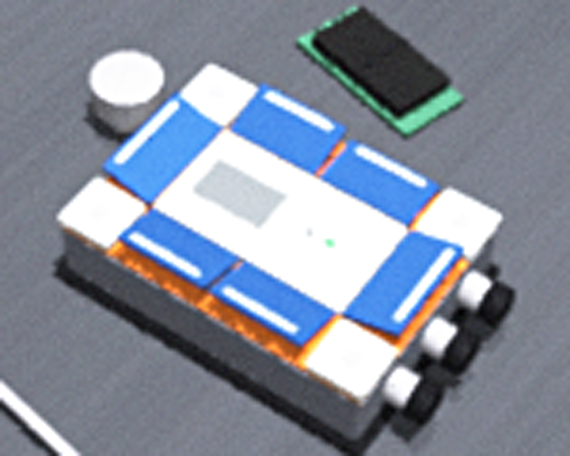

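```bash
cat >> h.py <<'E'
from scipy.spatial.transform import Rotation as Ro
C=np.array([587,18.4]);YAW=.091
P={1:(79,0),2:(28,54),3:(-28,54),4:(-79,0),5:(-28,-54),6:(28,-54)}
def st():
    s=env.read_state();q=s["orientation"];R=Ro.from_quat([q[1],q[2],q[3],q[0]]).as_matrix();return s,R
def world(i):
    c,s_=np.cos(YAW),np.sin(YAW);return C+np.array([[c,-s_],[s_,c]])@np.array(P[i])
def to(i,z):
    s,R=st();return (R.T@(np.r_[world(i),z]-s["position"])).round(1)
E
python3 - <<'E'
from h import *
s,R=st();print(R.round(3))
print([np.degrees(np.arctan2(R[1,k],R[0,k])).round(2) for k in(0,2)])
for i in P: print(i,world(i).round(1),to(i,75))
# verify press points on images
for n in("top","side"):
    im=cv2.imread(f"pics/{n}0.png")
    big=cv2.resize(im,None,fx=4,fy=4,interpolation=cv2.INTER_CUBIC)
    pts=[np.r_[world(i),57] for i in P]
    c,q=np.cos(YAW),np.sin(YAW)
    cor=[np.r_[C+np.array([[c,-q],[q,c]])@np.array(v),50] for v in((90,65),(90,-65),(-90,65),(-90,-65),(56,31),(56,-31),(-56,31),(-56,-31))]
    for p in pts:
        u=proj(n,p)[0];cv2.circle(big,tuple((u*4+1.5).round().astype(int).tolist()),4,(0,255,255),-1)
    for p in cor:
        u=proj(n,p)[0];cv2.circle(big,tuple((u*4+1.5).round().astype(int).tolist()),3,(0,0,255),-1)
    u=proj(n,np.r_[C,50])[0].astype(int)*4
    cv2.imwrite(f"pics/{n}_chk.png",big[u[1]-240:u[1]+240,u[0]-240:u[0]+240])
a=cv2.imread("pics/top_chk.png");b=cv2.imread("pics/side_chk.png");cv2.imwrite("pics/chk.png",cv2.resize(np.hstack([a,b]),(800,400)))
E
```

```text
[[ 0.896 -0.001  0.444]
 [-0.444 -0.002  0.896]
 [-0.    -1.    -0.002]]
[np.float64(-26.34), np.float64(63.66)]
1 [665.7  25.6] [ 585.2  155.7 -330.8]
2 [610.   74.7] [ 513.5  155.7 -311.5]
3 [554.2  69.6] [ 465.8  155.7 -340.8]
4 [508.3  11.2] [ 450.6  155.9 -413.5]
5 [564.  -37.9] [ 522.3  155.9 -432.8]
6 [619.8 -32.8] [ 570.   155.8 -403.5]
```

View pics/chk.png

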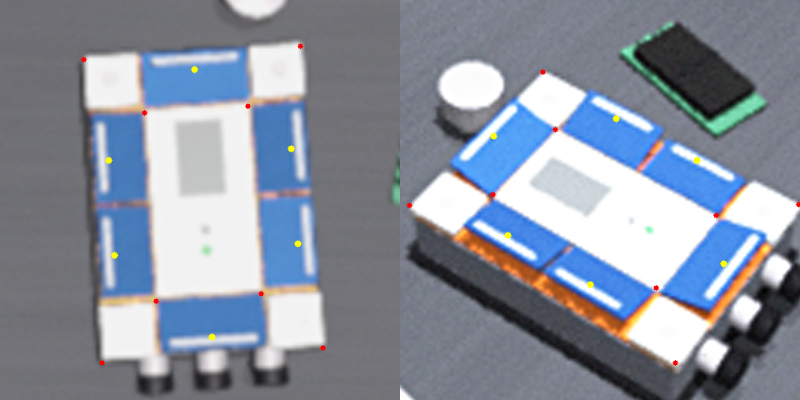

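Emit:
{"api": "send_rows", "payload": {"xyz": [[0.04, 0, -0.02], [0.075, 0.01, -0.04], [0.11, 0.02, -0.06], [0.145, 0.03, -0.08], [0.18, 0.04, -0.1], [0.215, 0.05, -0.12], [0.25, 0.06, -0.14], [0.285, 0.07, -0.16]], "twist": [-0.07, -0.14, -0.21, -0.28, -0.35, -0.42, -0.49, -0.551], "jaw": 0, "force": 30}}

```text
clock: 0.77
position: [472.2, 312.3, 161.0]
orientation: [-0.706, 0.706, 0.033, -0.034]
wrist_force: [1.0, 0.5, 0.2]
grip_width: -0.0
```

```bash
python3 -c "
from h import *
s,R=st();print(s['clock'],s['position'],s['grip_width'],s['qd'].round(2),np.degrees(np.arctan2(R[1,0],R[0,0])),to(1,85))"
```

```text
0.7667 [472.17684241 312.33668012 160.98098764] -0.00041161209511653255 [-0.86  0.09  0.12  0.   -0.22 -1.56] 5.426588522261475 [ 165.5   76.  -303.8]
```

Emit:
{"api": "send_rows", "payload": {"xyz": [[0.02, 0.01, -0.035], [0.04, 0.02, -0.07], [0.06, 0.03, -0.105], [0.08, 0.04, -0.14], [0.1, 0.05, -0.175], [0.12, 0.06, -0.21], [0.14, 0.065, -0.245], [0.16, 0.07, -0.28]], "twist": [0, 0, 0, 0, 0, 0, 0, 0]}}

```text
clock: 1.43
position: [656.7, 48.1, 90.3]
orientation: [0.706, -0.706, -0.031, 0.033]
wrist_force: [0.5, 0.7, 0.1]
grip_width: 0.005
```

```bash
python3 -c "
from h import *
s,R=st();print(s['clock'],s['position'],s['grip_width'],s['qd'].round(2),np.degrees(np.arctan2(R[1,0],R[0,0])),to(1,66))"
```

```text
1.4333 [656.65987505  48.13715134  90.32225548] 0.00496356790746308 [-0.62  0.54 -0.56  0.   -0.01 -0.61] 5.212464344819914 [  7.   24.3 -23.3]
```

Emit:
{"api": "send_rows", "payload": {"xyz": [[0.003, 0.005, -0.012], [0.006, 0.01, -0.022], [0.006, 0.015, -0.022], [0.006, 0.015, -0.022], [0.006, 0.015, -0.022], [0.006, 0.015, -0.022], [0.006, 0.015, -0.022], [0.006, 0.015, -0.022]], "twist": [0, 0, 0, 0, 0, 0, 0, 0]}}

```text
clock: 2.1
position: [664.6, 29.7, 77.5]
orientation: [-0.706, 0.706, 0.033, -0.032]
wrist_force: [0.4, 0.0, 0.4]
grip_width: -0.002
```

```bash
python3 -c "
from h import *
s,R=st();print(s['clock'],s['position'],s['wrist_force'],s['qd'].round(3),np.degrees(np.arctan2(R[1,0],R[0,0])),to(1,66))
im=env.capture('side');cv2.imwrite('pics/s1.png',cv2.resize(im[130:270,250:450,::-1],None,fx=4,fy=4,interpolation=cv2.INTER_CUBIC))"
```

```text
2.1 [664.5800409   29.68847988  77.4754092 ] [0.37080522 0.03232825 0.40448578] [-0.006  0.004 -0.002 -0.     0.     0.001] 5.309976283980087 [ 0.7 11.5 -4.2]
```

View pics/s1.png

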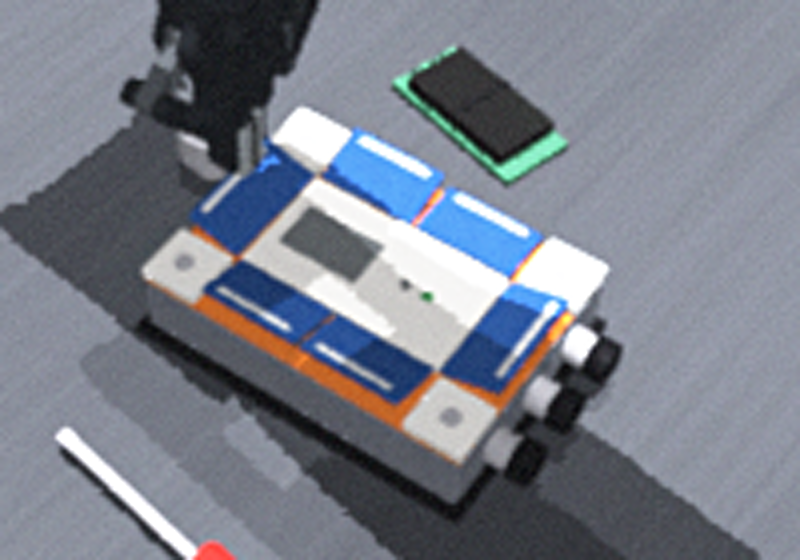

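Emit:
{"api": "send_rows", "payload": {"xyz": [[0.001, 0.006, -0.004], [0.001, 0.012, -0.004], [0.001, 0.015, -0.004], [0.001, 0.018, -0.004], [0.001, 0.02, -0.004], [0.001, 0.022, -0.004], [0.001, 0.0235, -0.004], [0.001, 0.025, -0.004]], "twist": [0, 0, 0, 0, 0, 0, 0, 0]}}

```text
clock: 2.82
position: [666.1, 24.7, 51.7]
orientation: [-0.706, 0.706, 0.032, -0.032]
wrist_force: [0.1, -0.4, -0.9]
grip_width: 0.001
```

```bash
python3 -c "
from h import *
s,R=st();print(s['clock'],s['position'],s['wrist_force'],to(1,66))"
```

```text
2.8167 [666.10680609  24.70169788  51.70156971] [ 0.11260257 -0.36528314 -0.86064137] [ -0.3 -14.3   0.9]
```

Emit:
{"api": "send_rows", "payload": {"xyz": [[0, 0.0005, 0], [0, 0.001, 0], [0, 0.0015, 0], [0, 0.002, 0], [0, 0.0025, 0], [0, 0.003, 0], [0, 0.003, 0], [0, 0.003, 0]], "twist": [0, 0, 0, 0, 0, 0, 0, 0]}}

```text
clock: 3.48
position: [665.4, 24.7, 49.9]
orientation: [-0.706, 0.706, 0.032, -0.033]
wrist_force: [-5.6, -0.2, 7.5]
grip_width: -0.003
```

```bash
python3 -c "
from h import *
s,R=st();print(s['clock'],s['position'],s['wrist_force'],to(1,66))
im=env.capture('side');cv2.imwrite('pics/s2.png',cv2.resize(im[130:270,250:450,::-1],None,fx=4,fy=4,interpolation=cv2.INTER_CUBIC))"
```

```text
3.4833 [665.43101434  24.71313157  49.88991036] [-5.64426553 -0.21994514  7.54158482] [  0.3 -16.1   0.8]
```

View pics/s2.png

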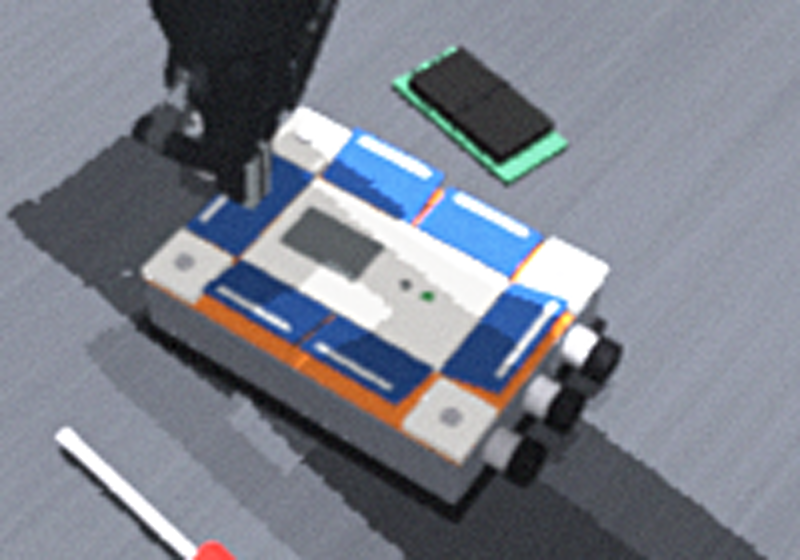

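Emit:
{"api": "send_rows", "payload": {"xyz": [[0, -0.008, 0], [0, -0.02, 0], [-0.02, -0.02, 0.02], [-0.04, -0.02, 0.04], [-0.051, -0.02, 0.055], [-0.051, -0.02, 0.055], [-0.051, -0.02, 0.055], [-0.051, -0.016, 0.055]], "twist": [0, 0, 0, 0, 0, 0, 0, 0]}}

```text
clock: 4.2
position: [611.9, 74.6, 66.6]
orientation: [-0.706, 0.706, 0.034, -0.031]
wrist_force: [-0.5, 0.0, 0.4]
grip_width: 0.002
```

```bash
python3 -c "
from h import *
s,R=st();print(s['clock'],s['position'],s['wrist_force'],to(2,50))
im=env.capture('side');cv2.imwrite('pics/s3.png',cv2.resize(im[130:270,250:450,::-1],None,fx=4,fy=4,interpolation=cv2.INTER_CUBIC))"
```

```text
4.2 [611.92495053  74.59830989  66.57070519] [-0.4529476   0.03560817  0.38770799] [-2.  16.6  0.3]
```

View pics/s3.png

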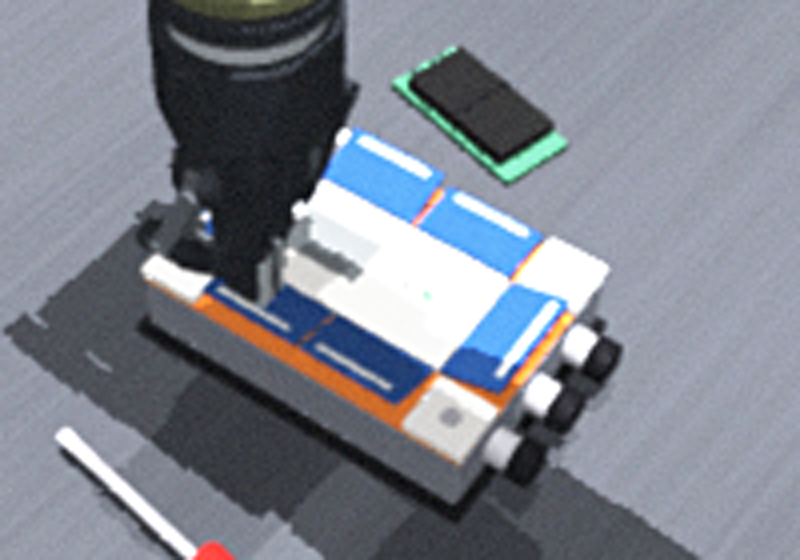

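Emit:
{"api": "send_rows", "payload": {"xyz": [[-0.002, 0.004, 0.001], [-0.002, 0.008, 0.001], [-0.002, 0.011, 0.001], [-0.002, 0.0135, 0.001], [-0.002, 0.0155, 0.001], [-0.002, 0.0165, 0.001], [-0.002, 0.0175, 0.001], [-0.002, 0.018, 0.001]], "twist": [0, 0, 0, 0, 0, 0, 0, 0]}}

```text
clock: 4.92
position: [608.5, 75.3, 49.6]
orientation: [-0.706, 0.707, 0.032, -0.033]
wrist_force: [-9.5, -0.3, 19.9]
grip_width: -0.005
```

```bash
python3 -c "
from h import *
s,R=st();print(s['clock'],s['position'],s['wrist_force'],to(3,66))
im=env.capture('side');cv2.imwrite('pics/s4.png',cv2.resize(im[130:270,250:450,::-1],None,fx=4,fy=4,interpolation=cv2.INTER_CUBIC))"
```

```text
4.9167 [608.48618902  75.31293374  49.6499609 ] [-9.50605613 -0.25173932 19.92934708] [-54.6 -16.3  -0.7]
```

View pics/s4.png

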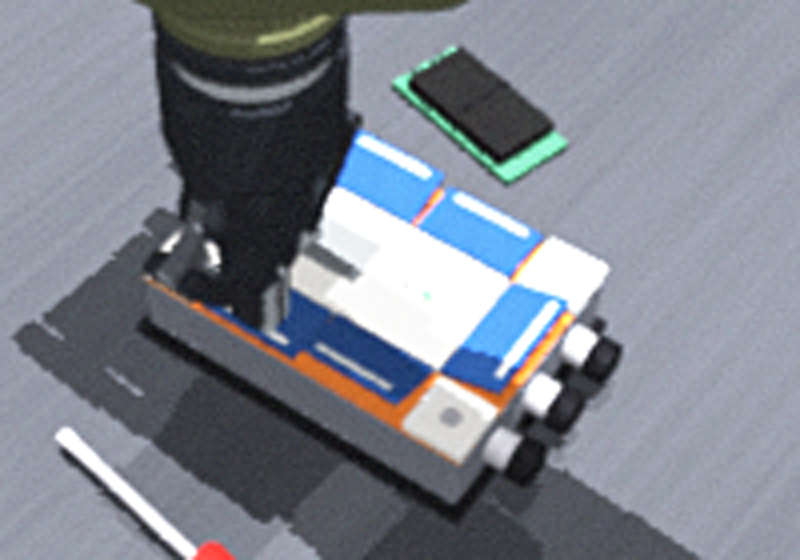

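Emit:
{"api": "send_rows", "payload": {"xyz": [[0, -0.008, 0], [0, -0.018, 0], [-0.025, -0.018, 0], [-0.05, -0.018, 0], [-0.0545, -0.018, 0], [-0.0545, -0.018, 0], [-0.0545, -0.018, 0], [-0.0545, -0.016, 0]], "twist": [0, 0, 0, 0, 0, 0, 0, 0]}}

```text
clock: 5.63
position: [555.2, 70.7, 63.6]
orientation: [-0.706, 0.706, 0.033, -0.031]
wrist_force: [0.7, -0.6, -0.1]
grip_width: -0.005
```

```bash
python3 -c "
from h import *
s,R=st();print(s['clock'],s['position'],s['wrist_force'],to(3,50))"
```

```text
5.6333 [555.24045176  70.67949938  63.57769753] [ 0.66527722 -0.61585783 -0.14433938] [-1.2 13.6 -0.9]
```

Emit:
{"api": "send_rows", "payload": {"xyz": [[-0.001, 0.004, 0], [-0.001, 0.007, 0], [-0.001, 0.009, 0], [-0.001, 0.011, 0], [-0.001, 0.0125, 0], [-0.001, 0.0135, 0], [-0.001, 0.014, 0], [-0.001, 0.0142, 0]], "twist": [0, 0, 0, 0, 0, 0, 0, 0]}}

```text
clock: 6.3
position: [553.0, 70.6, 49.8]
orientation: [-0.706, 0.706, 0.032, -0.033]
wrist_force: [-4.8, 0.3, 11.1]
grip_width: 0.001
```

```bash
python3 -c "
from h import *
s,R=st();print(s['clock'],s['position'],s['wrist_force'],to(4,66))
im=env.capture('side');cv2.imwrite('pics/s5.png',cv2.resize(im[130:270,250:450,::-1],None,fx=4,fy=4,interpolation=cv2.INTER_CUBIC))"
```

```text
6.3 [553.01980716  70.55990237  49.81945629] [-4.78813774  0.32869809 11.07763158] [-49.9 -16.1 -55. ]
```

View pics/s5.png

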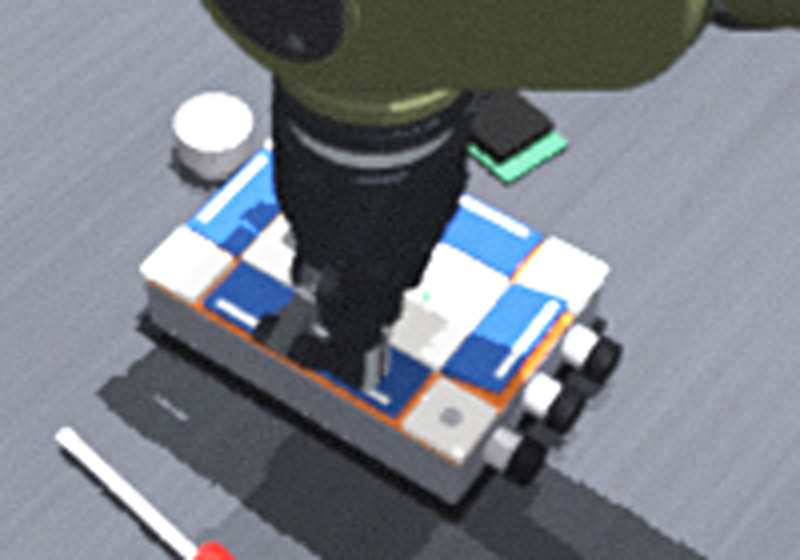

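Sections 1, 2 and 3 look flush (section 3 under the tool, orange strip gone), and the box has not moved. Next is section 4.

Emit:
{"api": "send_rows", "payload": {"xyz": [[0, -0.008, 0], [0, -0.018, 0], [-0.02, -0.018, -0.02], [-0.04, -0.018, -0.04], [-0.05, -0.018, -0.055], [-0.05, -0.018, -0.055], [-0.05, -0.018, -0.055], [-0.05, -0.016, -0.055]], "twist": [0, 0, 0, 0, 0, 0, 0, 0]}}

```text
clock: 7.02
position: [508.9, 11.4, 65.4]
orientation: [-0.706, 0.706, 0.033, -0.032]
wrist_force: [0.4, 1.1, -0.0]
grip_width: -0.003
```

```bash
python3 -c "
from h import *
s,R=st();print(s['clock'],s['position'],s['wrist_force'],to(4,50))"
```

```text
7.0167 [508.90734816  11.43323511  65.38908565] [ 0.3815489   1.13618167 -0.02489841] [-0.6 15.4 -0.2]
```

Emit:
{"api": "send_rows", "payload": {"xyz": [[0, 0.005, 0], [0, 0.008, 0], [0, 0.0105, 0], [0, 0.0125, 0], [0, 0.014, 0], [0, 0.015, 0], [0, 0.0158, 0], [0, 0.016, 0]], "twist": [0, 0, 0, 0, 0, 0, 0, 0]}}

```text
clock: 7.68
position: [508.0, 11.7, 49.8]
orientation: [0.707, -0.706, -0.032, 0.033]
wrist_force: [-6.4, 0.5, 11.9]
grip_width: 0.002
```

```bash
python3 -c "
from h import *
s,R=st();print(s['clock'],s['position'],s['wrist_force'],to(5,66))
im=env.capture('side');cv2.imwrite('pics/s6.png',cv2.resize(im[130:270,250:450,::-1],None,fx=4,fy=4,interpolation=cv2.INTER_CUBIC))"
```

```text
7.6833 [508.01295062  11.73150889  49.79544548] [-6.40762035  0.54023866 11.85117765] [ 51.2 -16.3 -54.6]
```

View pics/s6.png

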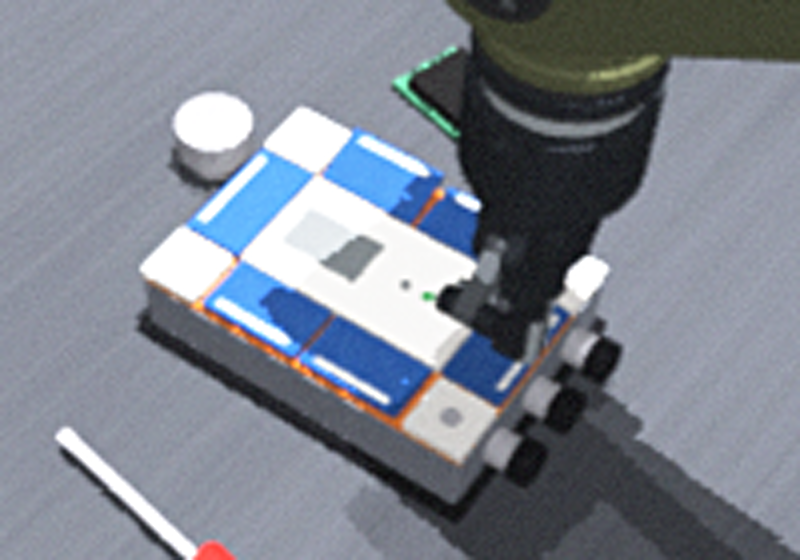

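Section 4 is flush, with 12 N on the stop, and the box still hasn't moved. Next is section 5.

Emit:
{"api": "send_rows", "payload": {"xyz": [[0, -0.008, 0], [0, -0.018, 0], [0.02, -0.018, -0.02], [0.04, -0.018, -0.04], [0.051, -0.018, -0.055], [0.051, -0.018, -0.055], [0.051, -0.018, -0.055], [0.051, -0.016, -0.055]], "twist": [0, 0, 0, 0, 0, 0, 0, 0]}}

```text
clock: 8.4
position: [563.6, -38.5, 64.8]
orientation: [0.706, -0.706, -0.032, 0.032]
wrist_force: [-0.5, 0.3, 0.3]
grip_width: -0.003
```

```bash
python3 -c "
from h import *
s,R=st();print(s['clock'],s['position'],s['wrist_force'],to(5,50))"
```

```text
8.4 [563.55480659 -38.47142104  64.77563565] [-0.4570487   0.30809998  0.30569368] [ 0.5 14.8  0.5]
```

Emit:
{"api": "send_rows", "payload": {"xyz": [[0, 0.005, 0], [0, 0.008, 0], [0, 0.0105, 0], [0, 0.0125, 0], [0, 0.014, 0], [0, 0.015, 0], [0, 0.0153, 0], [0, 0.0155, 0]], "twist": [0, 0, 0, 0, 0, 0, 0, 0]}}

```text
clock: 9.07
position: [563.5, -38.6, 49.9]
orientation: [0.707, -0.706, -0.032, 0.033]
wrist_force: [-4.4, 1.5, 6.9]
grip_width: -0.002
```

```bash
python3 -c "
from h import *
s,R=st();print(s['clock'],s['position'],s['wrist_force'],to(6,66))
im=env.capture('side');cv2.imwrite('pics/s7.png',cv2.resize(im[130:270,250:450,::-1],None,fx=4,fy=4,interpolation=cv2.INTER_CUBIC))"
```

```text
9.0667 [563.48808885 -38.56733993  49.91146486] [-4.4095732   1.54237336  6.88622679] [ 56.6 -16.2   0.6]
```

View pics/s7.png

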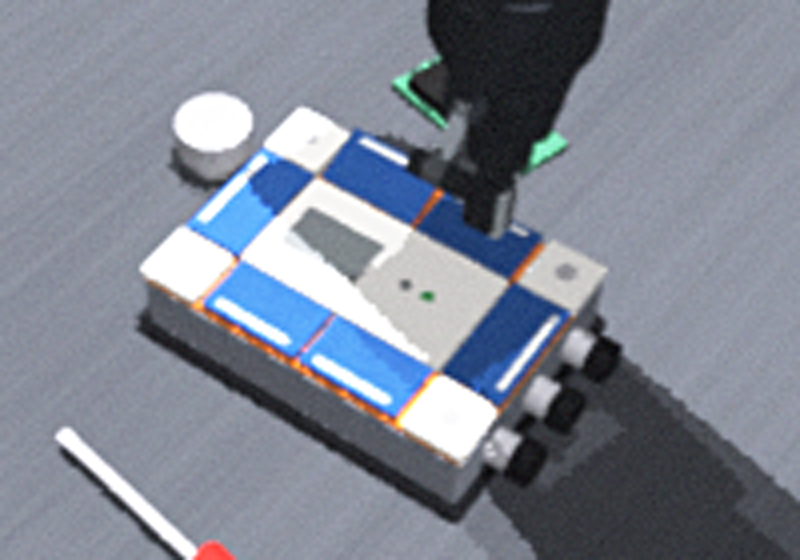

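Emit:
{"api": "send_rows", "payload": {"xyz": [[0, -0.008, 0], [0, -0.018, 0], [0.025, -0.018, 0], [0.05, -0.018, 0], [0.056, -0.018, 0], [0.056, -0.018, 0], [0.056, -0.018, 0], [0.056, -0.016, 0]], "twist": [0, 0, 0, 0, 0, 0, 0, 0]}}

```text
clock: 9.78
position: [618.9, -33.8, 65.2]
orientation: [-0.706, 0.706, 0.032, -0.032]
wrist_force: [0.6, -0.9, -1.4]
grip_width: 0.001
```

```bash
python3 -c "
from h import *
s,R=st();print(s['clock'],s['position'],s['wrist_force'],to(6,50))"
```

```text
9.7833 [618.88238328 -33.77337805  65.2375552 ] [ 0.56533333 -0.87930313 -1.36681352] [ 1.  15.2  0.9]
```

Emit:
{"api": "send_rows", "payload": {"xyz": [[0.001, 0.005, 0], [0.001, 0.008, 0], [0.001, 0.0105, 0], [0.001, 0.0125, 0], [0.001, 0.014, 0], [0.001, 0.015, 0], [0.001, 0.0158, 0], [0.001, 0.016, 0]], "twist": [0, 0, 0, 0, 0, 0, 0, 0]}}

```text
clock: 10.45
position: [619.9, -33.6, 49.9]
orientation: [0.706, -0.706, -0.032, 0.033]
wrist_force: [-4.1, 0.6, 8.5]
grip_width: -0.005
```

Emit:
{"api": "send_rows", "payload": {"xyz": [[0, -0.008, 0], [0, -0.02, 0], [0, -0.04, 0], [0, -0.06, 0], [0, -0.09, 0], [0, -0.12, 0], [0, -0.14, 0], [0, -0.16, 0]], "twist": [0, 0, 0, 0, 0, 0, 0, 0]}}

```text
clock: 11.12
position: [621.0, -33.6, 212.1]
orientation: [-0.706, 0.706, 0.033, -0.031]
wrist_force: [0.1, -0.1, -0.5]
grip_width: 0.001
```

Emit:
{"api": "send_rows", "payload": {"xyz": [[0, 0, -0.04], [0, 0, -0.08], [0, 0, -0.12], [0, 0, -0.16], [0, 0, -0.2], [0, 0, -0.24], [0, 0, -0.24], [0, 0, -0.24]], "twist": [0, 0, 0, 0, 0, 0, 0, 0]}}

```text
clock: 11.78
position: [642.1, -274.7, 209.3]
orientation: [0.707, -0.706, -0.031, 0.031]
wrist_force: [0.1, 0.8, -0.1]
grip_width: 0.002
```

```bash
python3 -c "
from h import *
s,R=st();print(s['clock'],s['position'],s['wrist_force'])
im=env.capture('side');cv2.imwrite('pics/s8.png',cv2.resize(im[130:270,250:450,::-1],None,fx=4,fy=4,interpolation=cv2.INTER_CUBIC))
im2=env.capture('top');cv2.imwrite('pics/t8.png',cv2.resize(im2[100:270,240:430,::-1],None,fx=3.5,fy=3.5,interpolation=cv2.INTER_CUBIC))
for n,i in(('top',im2),('side',im)):
    a=cv2.imread(f'pics/{n}0.png')
    for nm,im_ in(('before',a),('after',i[:,:,::-1])):
        hsv=cv2.cvtColor(np.ascontiguousarray(im_),cv2.COLOR_BGR2HSV)
        w=((hsv[...,1]<40)&(hsv[...,2]>170)).astype(np.uint8)
        k,l,s,ce=cv2.connectedComponentsWithStats(w,connectivity=4)
        print(n,nm,[tuple(ray(n,ce[j],50)[0][:2].round(1)) for j in range(1,k) if 180<s[j,4]<5000])
"
```

```text
11.7833 [ 642.14965265 -274.65666096  209.34069608] [ 0.06140928  0.79914577 -0.05357929]
top before [(np.float64(718.9), np.float64(-10.8)), (np.float64(667.5), np.float64(-24.3)), (np.float64(658.2), np.float64(74.2)), (np.float64(588.6), np.float64(18.2)), (np.float64(516.2), np.float64(-36.1)), (np.float64(507.4), np.float64(58.3))]
top after [(np.float64(719.1), np.float64(-11.1)), (np.float64(667.8), np.float64(-24.5)), (np.float64(658.7), np.float64(74.3)), (np.float64(588.5), np.float64(18.1)), (np.float64(516.1), np.float64(-35.6)), (np.float64(507.2), np.float64(58.1))]
side before [(np.float64(708.8), np.float64(-0.8)), (np.float64(663.4), np.float64(-24.6)), (np.float64(583.4), np.float64(19.6)), (np.float64(655.0), np.float64(75.4)), (np.float64(515.3), np.float64(-38.2)), (np.float64(506.0), np.float64(61.7))]
side after [(np.float64(708.4), np.float64(-0.6)), (np.float64(664.2), np.float64(-23.6)), (np.float64(583.0), np.float64(19.8)), (np.float64(654.9), np.float64(75.8)), (np.float64(515.0), np.float64(-36.9)), (np.float64(505.9), np.float64(62.0)), (np.float64(587.2), np.float64(183.4))]
```

View pics/s8.png

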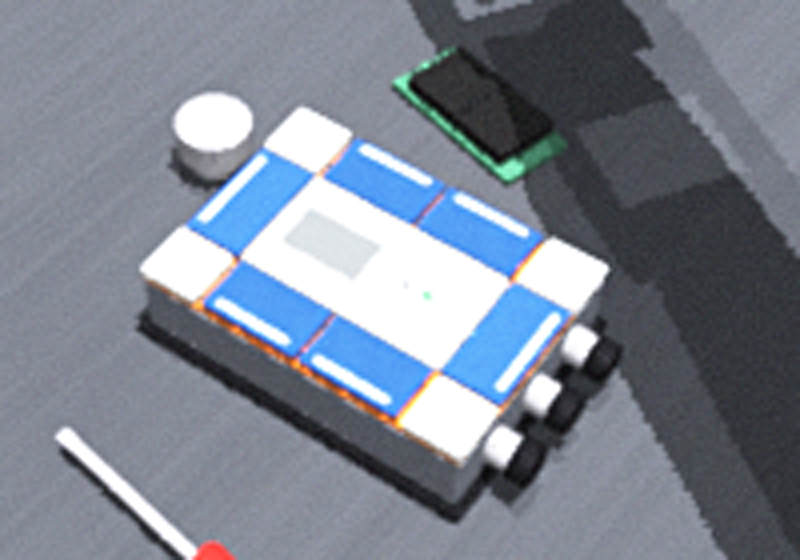

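View pics/t8.png

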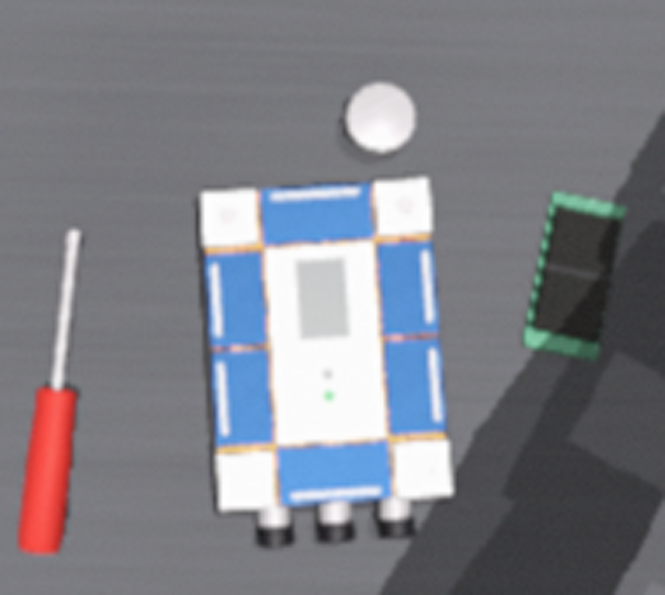

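```bash
python3 -c "
from h import *
c,q=np.cos(YAW),np.sin(YAW)
for tag in(0,1):
    im=cv2.imread('pics/side0.png') if tag==0 else np.ascontiguousarray(env.capture('side')[:,:,::-1])
    hsv=cv2.cvtColor(im,cv2.COLOR_BGR2HSV)
    m=((hsv[...,0]>100)&(hsv[...,0]<125)&(hsv[...,1]>110)&(hsv[...,2]>80)).astype(np.uint8)
    k,l,s,ce=cv2.connectedComponentsWithStats(m,connectivity=4)
    for j in range(1,k):
        if s[j,4]>100:
            p=np.argwhere(l==j)[:,::-1];w=ray('side',p,50)[:,:2]-C;b=w@np.array([[c,-q],[q,c]])
            print(tag,s[j,4],b.min(0).round(),b.max(0).round())
"
```

```text
0 312 [  1. -70.] [ 58. -32.]
0 351 [ 56. -35.] [91. 32.]
0 282 [-56. -64.] [ -4. -32.]
0 542 [-55.  33.] [55. 59.]
0 348 [-87. -35.] [-59.  32.]
1 543 [-56. -64.] [ 53. -32.]
1 316 [ 56. -30.] [88. 33.]
1 639 [-56.  34.] [51. 66.]
1 383 [-91. -31.] [-60.  32.]
```

```bash
python3 -c "
from cell import env
print(env.close_job())"
```

```text
the job is handed in; nothing more can be done
None
```

All six blue sections are shut and flush, and I handed the job in at about 12 s of the 51 s allowed. I pressed them in order from 1 to 6 with the closed fingertips. Each press stopped against the hard stop at about 50 mm height, with 7 to 12 N, except section 2 at about 20 N. The arm finished about 240 mm to the side, with its fingertips about 210 mm above the bench and touching nothing.

**Flushness:** in the last pictures, the outer edges of all six sections line up with the corner blocks, within 1 to 2 mm of where they should be when shut.

**Already shut:** section 5 measured almost the same before and after, so it was probably shut already. I pressed it once anyway, at 7 N.

**Box position:** the box moved less than about 0.5 mm by the top camera. The side camera showed up to 1.3 mm at one corner block, which is within measurement noise.

**Other items:** the nut measured within 0.5 mm of its first position. The brake pad and screwdriver look untouched in the pictures, though I did not measure them.

**Disagreement:** the two cameras differed by about 3 to 4 mm on where the box sat along x, more than the stated 2 mm calibration. I used the average, and it overlaid well on both views.

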